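# Nip up a blanked-off bench outlet with an adjustable wrench

### The job

The brass cap on the blanked-off bench outlet is only hand-tight. Put the adjustable wrench on it, flat on the flange, and with a light fingertip roll the wrench's worm until the jaws just close on the cap's flats. Then tighten the cap with the wrench by one flat (a sixth of a turn, clockwise from above), leave the wrench sitting on it, and do not disturb the glassware and the glue stick; the fingers must not turn the cap directly.

Things in the scene. Friction and masses are not known exactly. Their poses are not given: they have to be found in the camera images.
- outlet: Fixed round steel flange on the bench, 64 mm diameter, 3 mm thick, with the cap in its middle. Origin: centre of its underside, on the bench. While the cap's joint reads 0 its x axis is normal to one pair of the cap's flats (the other pairs lie 60 and 120 degrees on). White paint stripes on flange and cap start in line on +x.
- cap (a joint): Turning of the brass hexagon cap about the upright axis, rad: 0 hand-tight (start), grows clockwise seen from above; one flat is 1.05. Stiff: 0.28 N m to start, 0.15 N m more per rad (sealing washer); stays where it is left. Hexagon 27 mm across flats, 31.2 mm across corners, from 6.5 to 18 mm above the bench; its low domed top ends 20 mm above the bench.
- cap_axis (a point): Point on the cap's axis, 10.5 mm above the bench: mid-height of the jaws when the wrench lies on the flange.
- wrench: Loose steel adjustable wrench, 215 mm long, 0.44 kg, lying flat, head 15 mm thick. Origin: at its underside, midway between the jaws when they are 27 mm apart. x: out of the mouth; fixed jaw face at y = -13.5 mm, moving jaw on +y; back of the mouth at x = -17 mm, jaws reach x = +15 mm. Handle runs backward from (-60, 4) mm to (-194, 40) mm, 15 degrees off -x, 22 to 24 mm wide, z 1.5 to 12.5 mm.
- wrench_grip (a point): Point in the middle of the wrench's handle, at (-98, 14, 7) mm in the wrench's frame, some 15 mm behind the balance point: a place to pick it up by, across the handle, which is 22 mm wide here.
- jaw (a joint): Opening between the wrench's jaws, m (29 to 32.4 mm at the start, 27 mm when closed on the cap). Moved only by the worm: 0.8 mm per rad, which is 0.89 mm for every 10 mm of roll. The worm is self-locking at the loads of this job.
- worm: Knurled adjusting worm in the window of the wrench's head, dark steel roller of 18 mm diameter, 18 mm long along the wrench's y. Origin: its centre, 42 mm behind the wrench's origin. Turning it takes about 4.5 N along its rim; its grip on a fingertip is about 1.4 times the press. Dragging its top toward the jaws (wrench +x) closes them, the other way opens them. A contact force over 30 N harms its pin.
- worm_top (a point): Highest point of the worm, 18.8 mm above the wrench's underside and 3.8 mm above the face of the head round it; the place to roll it.
- beaker: Small glass beaker, 54 mm wide, 66 mm tall, standing. Origin: centre of its base. Leave it.
- flask: Conical glass flask, 78 mm wide, 112 mm tall, standing. Origin: centre of its base. Leave it.
- glue: Glue stick with a red cap, 24 mm wide, 85 mm tall, standing. Origin: centre of its base. Leave it.
Mind the look-alikes: they are no part of the job. There is more than one size of the outlet; the job needs the larger.

How it is judged:
By the outcome, as a careful person would: the job done as asked, in the order asked, and still so for the second after the job is handed in, with the robot touching nothing.
It also fails if it takes over 69 s, if anything falls off the work surface, if the arm or the gripper's body presses on something with over 40 N, if the wrist force passes 120 N, or if a joint passes its speed limit or range.

### The arm

A 6-joint arm with a two-finger parallel gripper is mounted at the origin on the work surface; the furniture and walls round the work are solid. World frame = base frame: x ahead of the robot, y to its left, z up, the work surface at z = 0. Lengths are in m, angles in rad, forces in N, time in s.
With the tool pointing down it reaches from about 0.375 to 0.9 m from the base axis. Payload 3.1 kg.
Tool frame: the origin (TCP) lies midway between the tips of the shut fingers; the grasp point (between the pads) lies 19 mm behind it (manip.grasp_offset is the distance from the TCP to the grasp point, in m); z points along the fingers, y is the line along which they close (so a half turn about z gives the same grasp; the last joint's range is limited). The gripper opens to 85 mm and grips with 20 to 120 N. Pads are 22 mm wide; open, the fingers measure 114 mm over their backs; the gripper's body (76 mm by 85 mm) begins 54 mm behind the grasp point. The pads swing forward as they close: fully open they stand 13 mm farther back than shut.
Start: joints at [0.923, 0.527, 1.433, -0, 1.181, -0.178], TCP at [0.282, 0.558, 0.231] pointing down, gripper open.
Joint ranges: [-3.08, 3.08], [-0.75, 2.2], [0.22, 2.44], [-1.43, 4.57], [0, 2.65], [-2.85, 2.85]. Speed limits (rad/s): [2.79, 2.79, 3.14, 3.14, 3.14, 3.14].

### API

Orientations are given as a unit quaternion [x, y, z, w].
In Python, from station import sensors, cams, order, manip gives the robot as it stands.
- The arm moves only by the tool move_arm, never from a script. Its argument "targets" is a list of rows, each an object of numbers: "dx", "dy", "dz": the shift along the world's x, y, z normalised to -1 to 1, where 1 is 25 mm; "rx", "ry", "rz": the turn, a rotation vector about the world's x, y, z normalised to -1 to 1, where 1 is 30 degrees. A call has exactly 10 rows; each row shifts and turns the commanded pose from where the row before left it; what a row does not reach is not made up. A row lasts 1/8 s, in which the tool goes at most 62.5 mm and 10.7 degrees, less where a joint would pass 70% of its speed; a pose out of reach is approached as far as the arm can. A call with a number of a shift or a turn outside -1 to 1 is refused whole. A call with a gripper value outside its range is refused whole. "claw" is the opening in per cent of the stroke, from 0 (shut) to 100 (fully open), set as the call begins (left out, the last holds). The fingers move at their own pace and stop on an object; "newtons" is the grip in N (left out, the last holds). Time passes only in rows, so rows that do not move let the fingers close, or fill a call up. It gives the time, the measured TCP pose, the force, the opening and the grip force at its end, in the units of the state.
- sensors.sense(): the state, without advancing time (a new reading comes with each control period).
- cams.snapshot(name): name is "scene" or "top" or "wrist"; returns the picture (480x640x3 uint8, red, green, blue); there is no depth.
- cams.camera_model(name): a dict with "fx", "fy", "cx", "cy" (pixels), "extrinsics" (4x4, takes a point from world to camera coordinates). Camera axes: x right, y down, z forward; pixel columns grow to the right and rows downward; lengths in m; the calibration is good to about 2 mm. The wrist camera is an equidistant fisheye: a pixel r from the principal point sees the ray r / f radians off the axis. A picture is of the moment at which its call begins: read the wrist's pose just before it. camera_model takes no time and is no camera call; for the wrist camera it gives the pose at the moment of the call.
- order.sign_off(): hands the job in; it is judged then, once.
The state is a dict: "t": time; "q": joint angles; "qd": joint speeds; "tau": joint torques, N m; "tcp_pos": TCP position; "tool_rot": TCP orientation; "force": force on the tool from outside, world axes, zero at the start; "ft_torque": the same for the moment, N m; "finger_gap": opening from 0.0 (shut) to 1.0 (fully open); "gripper_force": force on a finger pad.
Only numpy, scipy, OpenCV 4.12 (cv2) and the standard library are available. Lean on these libraries where they do the work, as an engineer would, in place of code of your own. Each camera call takes 0.05 s, during which the arm holds its last target. There are 200 camera calls.

## Working session

There is one attempt and no reset: what is moved stays moved. The work goes in short steps, Python scripts to look and compute and a tool call to move; the robot and the scene stay as the last step left them, time stands still between calls to the robot, and variables do not carry over. Pictures are saved under pics/ and viewed, at most 12 in all, crops included, and the job is handed in when it is done.

Besides the shell and the picture viewer there is one more tool, called after "Call:" in YAML: its name, and indented under it one key for each argument. move_arm: Moves the arm, as the interface text tells. Scaled input: -1 to 1 covers 25 mm each way for a shift and 30 degrees each way for a turn. Its arguments: {"type":"object","properties":{"targets":{"type":"array"},"claw":{"type":"number"},"newtons":{"type":"number"}},"required":["targets"]}

```bash
mkdir -p pics; ls
python3 - <<'E'
from station import sensors,cams,manip
import cv2,numpy as np
s=sensors.sense();print(s['t'],s['tcp_pos'],s['tool_rot'],manip.grasp_offset)
for n in('scene','top'):
    im=cams.snapshot(n);cv2.imwrite(f'pics/{n}0.png',im[:,:,::-1])
    m=cams.camera_model(n);print(n,m['fx'],m['cx'],m['cy'],np.round(m['extrinsics'],3).tolist())
E
```

```text
pics
0.0 [0.28192524 0.55699966 0.230316  ] [ 2.32280287e-01  9.72648285e-01 -9.92794169e-04 -4.43333617e-04] 0.0187
scene 587.9881145112391 324.3867529448517 236.21116659290692 [[0.533, -0.846, -0.009, -0.339], [-0.512, -0.315, -0.799, 0.292], [0.673, 0.43, -0.601, 0.532], [0.0, 0.0, 0.0, 1.0]]
top 439.2268647650932 322.8434013061683 237.91047509002155 [[-0.017, -0.999, -0.029, -0.019], [-0.986, 0.022, -0.163, 0.541], [0.163, 0.025, -0.986, 0.792], [0.0, 0.0, 0.0, 1.0]]
```

View pics/top0.png

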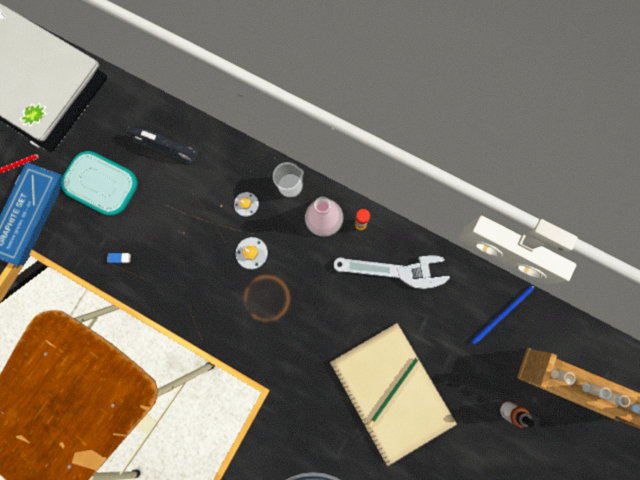

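View pics/scene0.png

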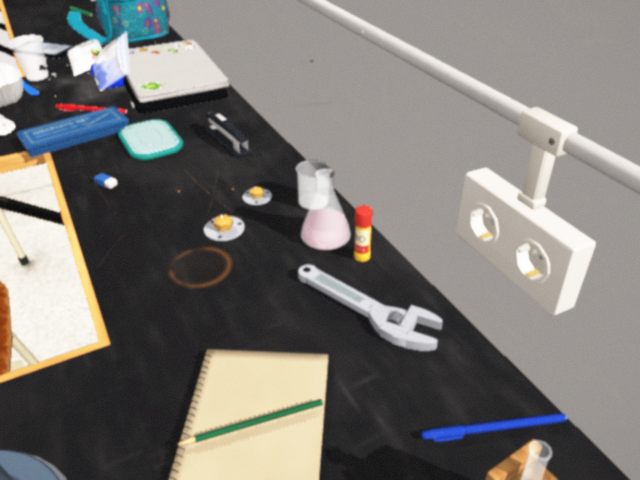

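Top view: the candidates for the outlet are the flange at (252,253), which is the larger, and the one at (246,204), which is smaller. There is one wrench, with its head near (425,272), its mouth to the right and its handle end at (340,265). Glassware is at (288,180) and (324,216), and the glue stick at (362,218). Next I'll do a close crop of the choice plus a first measurement.

```bash
cat > h.py <<'E'
import numpy as np,cv2
from station import sensors,cams
from scipy.spatial.transform import Rotation as R
def ray(n,uv,m=None):
    m=m or cams.camera_model(n);E=np.array(m['extrinsics']);x=(uv[0]-m['cx'])/m['fx'];y=(uv[1]-m['cy'])/m['fy']
    if n=='wrist':
        r=np.hypot(x,y);d=np.array([x/r*np.sin(r),y/r*np.sin(r),np.cos(r)]) if r>1e-9 else np.array([0,0,1.])
    else: d=np.array([x,y,1.])
    return -E[:3,:3].T@E[:3,3],E[:3,:3].T@d
def plane(n,uv,z,m=None):
    o,d=ray(n,uv,m);return o+d*(z-o[2])/d[2]
def proj(n,p,m=None):
    m=m or cams.camera_model(n);E=np.array(m['extrinsics']);c=E[:3,:3]@p+E[:3,3]
    if n=='wrist':
        r=np.hypot(c[0],c[1]);t=np.arctan2(r,c[2]);k=t/r if r>1e-9 else 0
        return np.array([m['cx']+m['fx']*c[0]*k,m['cy']+m['fy']*c[1]*k])
    return np.array([m['cx']+m['fx']*c[0]/c[2],m['cy']+m['fy']*c[1]/c[2]])
E
python3 - <<'E'
from h import *
im=cv2.imread('pics/top0.png')
a=cv2.resize(im[180:300,215:375],(800,600),interpolation=cv2.INTER_CUBIC)
a=im[180:300,210:460];a=cv2.resize(a,(800,384),interpolation=cv2.INTER_CUBIC);cv2.imwrite('pics/crop0.png',a)
for n,uv,z in [('bigflange',(252,253),.003),('small',(246,204),.003),('wr handle end',(340,265),.012),('head tipU',(440,258),.015),('tipL',(448,286),.015),('beaker',(288,192),0),('flask',(324,222),0),('glue',(361,225),0)]:print(n,plane('top',uv,z).round(4))
print(sensors.sense()['t'])
E
```

```text
bigflange [0.5198 0.1138 0.003 ]
small [0.6206 0.127  0.003 ]
wr handle end [ 0.4914 -0.0611  0.012 ]
head tipU [ 0.5008 -0.2553  0.015 ]
tipL [ 0.4464 -0.2673  0.015 ]
beaker [0.6445 0.0415 0.    ]
flask [ 0.5802 -0.031   0.    ]
glue [ 0.5724 -0.1053  0.    ]
0.1
```

View pics/crop0.png

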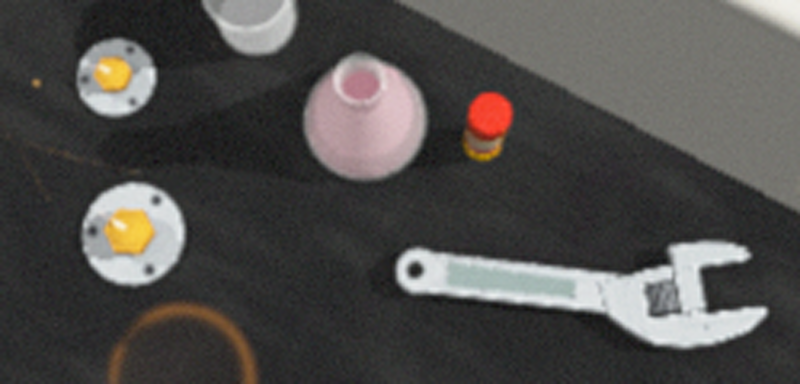

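The larger flange (crop (133,234)) carries the larger cap. The smaller, at (117,77), is the decoy. The wrench has its worm at crop (660,298), and its moving jaw is the upper one. I'll bring the wrist camera over the outlet.

Call:
move_arm:
  targets:
    - {"dx": 0.4, "dy": -0.9}
    - {"dx": 0.4, "dy": -0.9}
    - {"dx": 0.4, "dy": -0.9}
    - {"dx": 0.4, "dy": -0.9}
    - {"dx": 0.4, "dy": -0.9}
    - {"dx": 0.4, "dy": -0.9}
    - {"dx": 0.4, "dy": -0.9}
    - {"dx": 0.4, "dy": -0.9}
    - {"dx": 0.4, "dy": -0.9}
    - {"dx": 0.4, "dy": -0.9}

```text
schema error: expected keys dx, dy, dz, rx, ry, rz
```

Call:
move_arm:
  targets:
    - {"dx": 0.4, "dy": -0.9}
    - {"dx": 0.4, "dy": -0.9}
    - {"dx": 0.4, "dy": -0.9}
    - {"dx": 0.4, "dy": -0.9}
    - {"dx": 0.4, "dy": -0.9}
    - {"dx": 0.4, "dy": -0.9}
    - {"dx": 0.4, "dy": -0.9}
    - {}
    - {}
    - {}
  claw: 45

```text
schema error: expected keys dx, dy, dz, rx, ry, rz
```

Run:
```python
from h import *
s=sensors.sense();print(s['t'],s['tcp_pos'].round(4),s['tool_rot'].round(4),s['q'].round(3),s['force'].round(2))
m=cams.camera_model('wrist');im=cams.snapshot('wrist');cv2.imwrite('pics/w1.png',im[:,:,::-1])
E=m['extrinsics'];print(m['fx'],m['cx'],m['cy'],(-E[:3,:3].T@E[:3,3]).round(3),E[2,:3].round(2),proj('wrist',np.array([.52,.114,.003])),proj('wrist',np.array([.48,-.16,.01])),proj('wrist',s['tcp_pos']))
def tri(a,b):
    o1,d1=ray('top',a);o2,d2=ray('scene',b);t=np.linalg.lstsq(np.c_[d1,-d2],o2-o1,rcond=None)[0];return (o1+d1*t[0]).round(3)
print('box',tri((475,220),(487,170)),tri((575,260),(592,243)),tri((567,282),(553,310)))
print('glue top',tri((363,214),(364,212)))
```

```text
0.1 [0.282  0.5571 0.2304] [ 2.322e-01  9.727e-01 -9.000e-04 -4.000e-04] [ 0.924  0.528  1.434 -0.     1.181 -0.178] [-0.89  0.41  0.63]
371.64829954431775 325.0198407552536 239.6439975071109 [0.216 0.591 0.373] [ 0.26 -0.13 -0.96] [151.23704271 455.65061066] [ 53.0167906  458.92750167] [324.57235548 308.08998899]
box [ 0.535 -0.263  0.214] [ 0.471 -0.404  0.216] [ 0.442 -0.413  0.169]
glue top [ 0.577 -0.105  0.079]
```

View pics/w1.png

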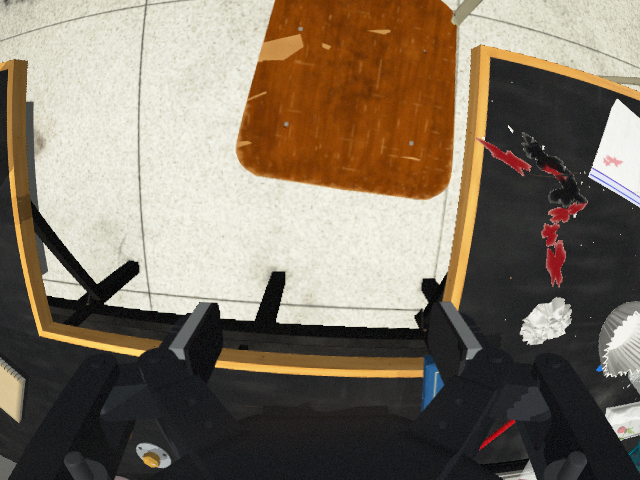

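The rows need all six keys, so nothing moved. I'll resend them in full.

Call:
move_arm:
  targets:
    - {"dx": 0.45, "dy": -1, "dz": 0, "rx": 0, "ry": 0, "rz": -0.12}
    - {"dx": 0.45, "dy": -1, "dz": 0, "rx": 0, "ry": 0, "rz": -0.12}
    - {"dx": 0.45, "dy": -1, "dz": 0, "rx": 0, "ry": 0, "rz": -0.12}
    - {"dx": 0.45, "dy": -1, "dz": 0, "rx": 0, "ry": 0, "rz": -0.12}
    - {"dx": 0.45, "dy": -1, "dz": 0, "rx": 0, "ry": 0, "rz": -0.12}
    - {"dx": 0.45, "dy": -1, "dz": 0, "rx": 0, "ry": 0, "rz": -0.12}
    - {"dx": 0.45, "dy": -1, "dz": 0, "rx": 0, "ry": 0, "rz": -0.12}
    - {"dx": 0.45, "dy": -1, "dz": 0, "rx": 0, "ry": 0, "rz": -0.12}
    - {"dx": 0.45, "dy": -1, "dz": 0, "rx": 0, "ry": 0, "rz": -0.12}
    - {"dx": 0.45, "dy": -1, "dz": 0, "rx": 0, "ry": 0, "rz": -0.12}
  claw: 45

```text
t: 1.4
tcp_pos: [0.395, 0.3066, 0.2311]
tool_rot: [0.522, 0.853, -0.0, -0.0]
force: [0.6, -0.2, -0.2]
finger_gap: 0.447
gripper_force: 0.0
```

Call:
move_arm:
  targets:
    - {"dx": 0.45, "dy": -1, "dz": 0, "rx": 0, "ry": 0, "rz": -0.12}
    - {"dx": 0.45, "dy": -1, "dz": 0, "rx": 0, "ry": 0, "rz": -0.12}
    - {"dx": 0.45, "dy": -1, "dz": 0, "rx": 0, "ry": 0, "rz": -0.12}
    - {"dx": 0.45, "dy": -1, "dz": 0, "rx": 0, "ry": 0, "rz": -0.12}
    - {"dx": 0.45, "dy": -1, "dz": 0, "rx": 0, "ry": 0, "rz": -0.12}
    - {"dx": 0.45, "dy": -1, "dz": 0, "rx": 0, "ry": 0, "rz": -0.12}
    - {"dx": 0.45, "dy": -1, "dz": 0, "rx": 0, "ry": 0, "rz": -0.12}
    - {"dx": 0.45, "dy": -1, "dz": 0, "rx": 0, "ry": 0, "rz": -0.12}
    - {"dx": 0.45, "dy": -1, "dz": 0, "rx": 0, "ry": 0, "rz": -0.12}
    - {"dx": 0.45, "dy": -1, "dz": 0, "rx": 0, "ry": 0, "rz": -0.12}

```text
t: 2.65
tcp_pos: [0.5074, 0.0568, 0.2311]
tool_rot: [0.76, 0.65, -0.0, -0.0]
force: [0.9, -0.5, -0.1]
finger_gap: 0.452
gripper_force: 0.0
```

Run:
```python
from h import *
s=sensors.sense();print(s['t'],s['tcp_pos'].round(4),s['tool_rot'].round(4),s['q'].round(3),s['force'].round(2))
m=cams.camera_model('wrist');im=cams.snapshot('wrist')[:,:,::-1].copy();cv2.imwrite('pics/w2.png',im)
c=proj('wrist',np.array([.52,.114,.003]),m);print(c)
np.savez('w2.npz',fx=m['fx'],fy=m['fy'],cx=m['cx'],cy=m['cy'],extrinsics=m['extrinsics'])
x,y=int(c[0]),int(c[1]);x0=max(0,x-60);y0=max(0,y-60)
a=cv2.resize(im[y0:y0+120,x0:x0+120],(600,600),interpolation=cv2.INTER_CUBIC)
cv2.imwrite('pics/w2c.png',a);print(x0,y0)
```

```text
2.65 [0.5074 0.0568 0.2311] [ 7.603e-01  6.496e-01 -2.000e-04 -2.000e-04] [-0.108  0.375  1.716  0.     1.052  0.049] [ 0.92 -0.45 -0.14]
[328.30372737 145.32296538]
268 85
```

View pics/w2c.png

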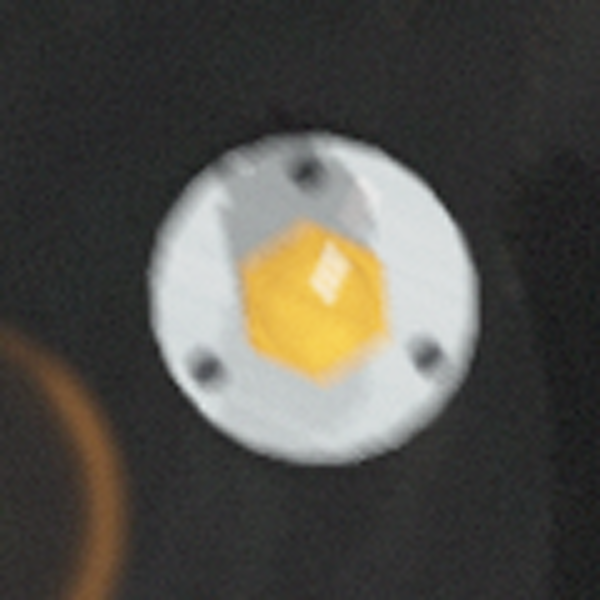

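The crop shows the larger flange centred at (315,298), with the cap's hexagon corner at top (308,218). The stripe runs toward up-right at (335,255), with the flange stripe in shadow near (360,205). Next I'll measure the hexagon angle and the wrench from the masks.

Run:
```python
from h import *
m=dict(np.load('w2.npz'));im=cv2.imread('pics/w2.png')
hsv=cv2.cvtColor(im,cv2.COLOR_BGR2HSV)
roi=np.zeros(im.shape[:2],np.uint8);roi[110:180,295:370]=1
k=cv2.resize(hsv[95:195,280:380],None,fx=6,fy=6,interpolation=cv2.INTER_CUBIC)
mask=(((k[:,:,1]>110)&(k[:,:,0]>10)&(k[:,:,0]<35))*255).astype(np.uint8)
mask=cv2.morphologyEx(mask,cv2.MORPH_CLOSE,np.ones((25,25)))
c=max(cv2.findContours(mask,0,1)[0],key=cv2.contourArea);h=cv2.convexHull(c)[:,0]
P=np.array([plane('wrist',((p[0]+.5)/6-.5+280,(p[1]+.5)/6-.5+95),.0165,m)[:2] for p in h])
w=[]
for a in range(0,180):
    d=np.array([np.cos(np.radians(a)),np.sin(np.radians(a))]);q=P@d;w.append(np.ptp(q))
w=np.array(w);avg=(w[:60]+w[60:120]+w[120:])/3;a=avg.argmin();print('flat normal ang mod60',a,'widths',w[[a,a+60,a+120]]*1e3,'max',avg.argmax(),avg.max()*1e3)
# second: 6-fold fourier of radius
H=cv2.moments(P.astype(np.float32).reshape(-1,1,2)*1000);cen=np.array([H['m10'],H['m01']])/H['m00'];print('cap centre',cen)
# flange
v=((cv2.resize(hsv[95:195,280:380],None,fx=6,fy=6,interpolation=cv2.INTER_CUBIC)[:,:,2]>85)*255).astype(np.uint8)
c=max(cv2.findContours(v,0,1)[0],key=cv2.contourArea);h=cv2.convexHull(c)[:,0]
Q=np.array([plane('wrist',((p[0]+.5)/6-.5+280,(p[1]+.5)/6-.5+95),.003,m)[:2] for p in h])
e=cv2.fitEllipse((Q*1000).astype(np.float32));print('flange',e)
# stripe direction
for uv in[(317,300),(347,240),(335,250)]:print(plane('wrist',(268+uv[0]/5,85+uv[1]/5),.018,m).round(4))
# wrench from top
t=cv2.imread('pics/top0.png');x0,y0=325,245;k=cv2.resize(t[y0:300,x0:460],None,fx=6,fy=6,interpolation=cv2.INTER_CUBIC)
g=cv2.cvtColor(k,cv2.COLOR_BGR2GRAY);mk=((g>115)*255).astype(np.uint8)
n,l,st,_=cv2.connectedComponentsWithStats(mk);b=1+st[1:,4].argmax();mk=((l==b)*255).astype(np.uint8)
ys,xs=np.nonzero(mk);mm=cams.camera_model('top');E=mm['extrinsics'];
W=np.array([plane('top',((x+.5)/6-.5+x0,(y+.5)/6-.5+y0),.0125,mm)[:2] for x,y in zip(xs[::5],ys[::5])])
np.save('W.npy',W)
# handle: points with y between
s=W[(W[:,1]>-.16)&(W[:,1]<-.085)]
cent=[];
for y in np.arange(-.155,-.085,.01):
    q=s[abs(s[:,1]-y)<.003];cent.append(((q[:,0].min()+q[:,0].max())/2,y,np.ptp(q[:,0])))
cent=np.array(cent);f=np.polyfit(cent[:,1],cent[:,0],1);print(cent.round(4),f);ha=np.degrees(np.arctan2(-1,-f[0]));print('handle fwd ang',ha,'wrench yaw',ha+15)
for yaw in(ha+15,):
    d=np.array([np.cos(np.radians(yaw)),np.sin(np.radians(yaw))]);nn=np.array([-d[1],d[0]]);print('along x range',(W@d).min(),(W@d).max(),'y range',(W@nn).min(),(W@nn).max(),d,nn)
```

```text
flat normal ang mod60 56 widths [26.33559072 25.57532592 26.1255221 ] max 26 28.867854902460966
cap centre [521.93656547 114.83311866]
flange ((522.1429443359375, 114.50706481933594), (64.4453353881836, 67.88118743896484), 29.215913772583008)
[0.5229 0.1145 0.018 ]
[0.5303 0.125  0.018 ]
[0.5278 0.1235 0.018 ]
[[ 0.4799 -0.155   0.0254]
 [ 0.4815 -0.145   0.0251]
 [ 0.483  -0.135   0.0264]
 [ 0.4843 -0.125   0.0255]
 [ 0.4855 -0.115   0.0261]
 [ 0.4869 -0.105   0.0259]
 [ 0.4885 -0.095   0.0256]] [0.14023949 0.50177311]
handle fwd ang -97.98306785937064 wrench yaw -82.98306785937064
along x range 0.10766096472372895 0.32635234570205496 y range 0.4123690054899535 0.49592089776148607 [ 0.12216266 -0.99251009] [0.99251009 0.12216266]
```

Call:
move_arm:
  targets:
    - {"dx": -0.11, "dy": -0.84, "dz": -0.4, "rx": 0, "ry": 0, "rz": 0}
    - {"dx": -0.11, "dy": -0.84, "dz": -0.4, "rx": 0, "ry": 0, "rz": 0}
    - {"dx": -0.11, "dy": -0.84, "dz": -0.4, "rx": 0, "ry": 0, "rz": 0}
    - {"dx": -0.11, "dy": -0.84, "dz": -0.4, "rx": 0, "ry": 0, "rz": 0}
    - {"dx": -0.11, "dy": -0.84, "dz": -0.4, "rx": 0, "ry": 0, "rz": 0}
    - {"dx": -0.11, "dy": -0.84, "dz": -0.4, "rx": 0, "ry": 0, "rz": 0}
    - {"dx": -0.11, "dy": -0.84, "dz": -0.4, "rx": 0, "ry": 0, "rz": 0}
    - {"dx": -0.11, "dy": -0.84, "dz": -0.4, "rx": 0, "ry": 0, "rz": 0}
    - {"dx": -0.11, "dy": -0.84, "dz": -0.4, "rx": 0, "ry": 0, "rz": 0}
    - {"dx": -0.11, "dy": -0.84, "dz": -0.4, "rx": 0, "ry": 0, "rz": 0}

```text
t: 3.95
tcp_pos: [0.4797, -0.1528, 0.1309]
tool_rot: [0.759, 0.651, -0.0, -0.0]
force: [-0.0, -0.1, -0.1]
finger_gap: 0.45
gripper_force: 0.0
```

Call:
move_arm:
  targets:
    - {"dx": 0, "dy": 0, "dz": -1, "rx": 0, "ry": 0, "rz": 0}
    - {"dx": 0, "dy": 0, "dz": -1, "rx": 0, "ry": 0, "rz": 0}
    - {"dx": 0, "dy": 0, "dz": -1, "rx": 0, "ry": 0, "rz": 0}
    - {"dx": 0, "dy": 0, "dz": -0.8, "rx": 0, "ry": 0, "rz": 0}
    - {"dx": 0, "dy": 0, "dz": -0.6, "rx": 0, "ry": 0, "rz": 0}
    - {"dx": 0, "dy": 0, "dz": -0.4, "rx": 0, "ry": 0, "rz": 0}
    - {"dx": 0, "dy": 0, "dz": 0, "rx": 0, "ry": 0, "rz": 0}
    - {"dx": 0, "dy": 0, "dz": 0, "rx": 0, "ry": 0, "rz": 0}
    - {"dx": 0, "dy": 0, "dz": 0, "rx": 0, "ry": 0, "rz": 0}
    - {"dx": 0, "dy": 0, "dz": 0, "rx": 0, "ry": 0, "rz": 0}

```text
t: 5.2
tcp_pos: [0.4801, -0.1526, 0.0118]
tool_rot: [0.76, 0.65, 0.0, 0.0]
force: [0.5, -0.1, 0.2]
finger_gap: 0.449
gripper_force: 0.0
```

Call:
move_arm:
  targets:
    - {"dx": 0, "dy": -0.02, "dz": -0.1, "rx": 0, "ry": 0, "rz": 0}
    - {"dx": 0, "dy": -0.02, "dz": -0.1, "rx": 0, "ry": 0, "rz": 0}
    - {"dx": 0, "dy": -0.02, "dz": -0.1, "rx": 0, "ry": 0, "rz": 0}
    - {"dx": 0, "dy": 0, "dz": -0.05, "rx": 0, "ry": 0, "rz": 0}
    - {"dx": 0, "dy": 0, "dz": 0, "rx": 0, "ry": 0, "rz": 0}
    - {"dx": 0, "dy": 0, "dz": 0, "rx": 0, "ry": 0, "rz": 0}
    - {"dx": 0, "dy": 0, "dz": 0, "rx": 0, "ry": 0, "rz": 0}
    - {"dx": 0, "dy": 0, "dz": 0, "rx": 0, "ry": 0, "rz": 0}
    - {"dx": 0, "dy": 0, "dz": 0, "rx": 0, "ry": 0, "rz": 0}
    - {"dx": 0, "dy": 0, "dz": 0, "rx": 0, "ry": 0, "rz": 0}

```text
t: 6.45
tcp_pos: [0.4799, -0.154, 0.0026]
tool_rot: [0.76, 0.65, 0.0, 0.0]
force: [0.5, 0.1, 0.8]
finger_gap: 0.45
gripper_force: 0.0
```

Call:
move_arm:
  targets:
    - {"dx": 0, "dy": 0, "dz": 0, "rx": 0, "ry": 0, "rz": 0}
    - {"dx": 0, "dy": 0, "dz": 0, "rx": 0, "ry": 0, "rz": 0}
    - {"dx": 0, "dy": 0, "dz": 0, "rx": 0, "ry": 0, "rz": 0}
    - {"dx": 0, "dy": 0, "dz": 0, "rx": 0, "ry": 0, "rz": 0}
    - {"dx": 0, "dy": 0, "dz": 0, "rx": 0, "ry": 0, "rz": 0}
    - {"dx": 0, "dy": 0, "dz": 0, "rx": 0, "ry": 0, "rz": 0}
    - {"dx": 0, "dy": 0, "dz": 0, "rx": 0, "ry": 0, "rz": 0}
    - {"dx": 0, "dy": 0, "dz": 0, "rx": 0, "ry": 0, "rz": 0}
    - {"dx": 0, "dy": 0, "dz": 0, "rx": 0, "ry": 0, "rz": 0}
    - {"dx": 0, "dy": 0, "dz": 0, "rx": 0, "ry": 0, "rz": 0}
  claw: 0
  newtons: 80

```text
t: 7.7
tcp_pos: [0.4799, -0.154, 0.0029]
tool_rot: [0.759, 0.651, 0.0, 0.0]
force: [0.1, 0.0, 5.2]
finger_gap: 0.23
gripper_force: 78.8
```

Call:
move_arm:
  targets:
    - {"dx": 0, "dy": 0, "dz": 0.6, "rx": 0, "ry": 0, "rz": 0}
    - {"dx": 0, "dy": 0.2, "dz": 1, "rx": 0, "ry": 0, "rz": 0}
    - {"dx": 0, "dy": 0.8, "dz": 0.9, "rx": 0, "ry": 0, "rz": 0}
    - {"dx": 0, "dy": 0.8, "dz": 0.9, "rx": 0, "ry": 0, "rz": 0}
    - {"dx": 0, "dy": 0.8, "dz": 0.9, "rx": 0, "ry": 0, "rz": 0}
    - {"dx": 0, "dy": 0.8, "dz": 0.9, "rx": 0, "ry": 0, "rz": 0}
    - {"dx": 0, "dy": 0.8, "dz": 0.8, "rx": 0, "ry": 0, "rz": 0}
    - {"dx": 0, "dy": 0.8, "dz": 0, "rx": 0, "ry": 0, "rz": 0}
    - {"dx": 0, "dy": 0.8, "dz": 0, "rx": 0, "ry": 0, "rz": 0}
    - {"dx": 0, "dy": 0.8, "dz": 0, "rx": 0, "ry": 0, "rz": 0}

```text
t: 8.95
tcp_pos: [0.4789, 0.012, 0.1527]
tool_rot: [0.76, 0.65, -0.0, -0.001]
force: [-0.2, 0.1, -4.1]
finger_gap: 0.226
gripper_force: 79.4
```

Call:
move_arm:
  targets:
    - {"dx": -0.26, "dy": 0.8, "dz": 0, "rx": 0, "ry": 0, "rz": 0.18}
    - {"dx": -0.26, "dy": 0.8, "dz": 0, "rx": 0, "ry": 0, "rz": 0.18}
    - {"dx": -0.26, "dy": 0.8, "dz": 0, "rx": 0, "ry": 0, "rz": 0.18}
    - {"dx": -0.26, "dy": 0.8, "dz": 0, "rx": 0, "ry": 0, "rz": 0.18}
    - {"dx": -0.26, "dy": 0.8, "dz": 0, "rx": 0, "ry": 0, "rz": 0.18}
    - {"dx": -0.26, "dy": 0.8, "dz": 0, "rx": 0, "ry": 0, "rz": 0.18}
    - {"dx": -0.26, "dy": 0.8, "dz": 0, "rx": 0, "ry": 0, "rz": 0.18}
    - {"dx": -0.26, "dy": 0.8, "dz": 0, "rx": 0, "ry": 0, "rz": 0.18}
    - {"dx": -0.26, "dy": 0.8, "dz": 0, "rx": 0, "ry": 0, "rz": 0.18}
    - {"dx": 0, "dy": 0, "dz": 0, "rx": 0, "ry": 0, "rz": 0.04}

```text
t: 10.2
tcp_pos: [0.4198, 0.1919, 0.1525]
tool_rot: [0.414, 0.91, -0.0, -0.001]
force: [0.1, 0.0, -5.5]
finger_gap: 0.23
gripper_force: 79.4
```

Call:
move_arm:
  targets:
    - {"dx": 0.03, "dy": 0.15, "dz": -0.8, "rx": 0, "ry": 0, "rz": 0}
    - {"dx": 0.03, "dy": 0.15, "dz": -0.8, "rx": 0, "ry": 0, "rz": 0}
    - {"dx": 0, "dy": 0, "dz": -0.8, "rx": 0, "ry": 0, "rz": 0}
    - {"dx": 0, "dy": 0, "dz": -0.8, "rx": 0, "ry": 0, "rz": 0}
    - {"dx": 0, "dy": 0, "dz": -0.8, "rx": 0, "ry": 0, "rz": 0}
    - {"dx": 0, "dy": 0, "dz": -0.5, "rx": 0, "ry": 0, "rz": 0}
    - {"dx": 0, "dy": 0, "dz": -0.4, "rx": 0, "ry": 0, "rz": 0}
    - {"dx": 0, "dy": 0, "dz": 0, "rx": 0, "ry": 0, "rz": 0}
    - {"dx": 0, "dy": 0, "dz": 0, "rx": 0, "ry": 0, "rz": 0}
    - {"dx": 0, "dy": 0, "dz": 0, "rx": 0, "ry": 0, "rz": 0}

```text
t: 11.45
tcp_pos: [0.4233, 0.1987, 0.0306]
tool_rot: [0.415, 0.91, 0.0, 0.001]
force: [-0.6, -0.3, -4.5]
finger_gap: 0.234
gripper_force: 79.2
```

Run:
```python
from h import *
s=sensors.sense();print(s['t'],s['tcp_pos'].round(4),s['tool_rot'].round(4))
ims=[cams.snapshot(n)[:,:,::-1] for n in('top','wrist')]
cv2.imwrite('pics/t3.png',ims[0]);cv2.imwrite('pics/w3.png',ims[1])
a=cv2.resize(ims[0][200:300,200:300],(400,400),interpolation=cv2.INTER_CUBIC)
b=cv2.resize(ims[1],(400,300))
cv2.imwrite('pics/c3.png',np.hstack([a,np.vstack([b,np.zeros((100,400,3),np.uint8)])]))
```

```text
11.45 [0.4233 0.1987 0.0306] [4.151e-01 9.098e-01 4.000e-04 5.000e-04]
```

View pics/c3.png

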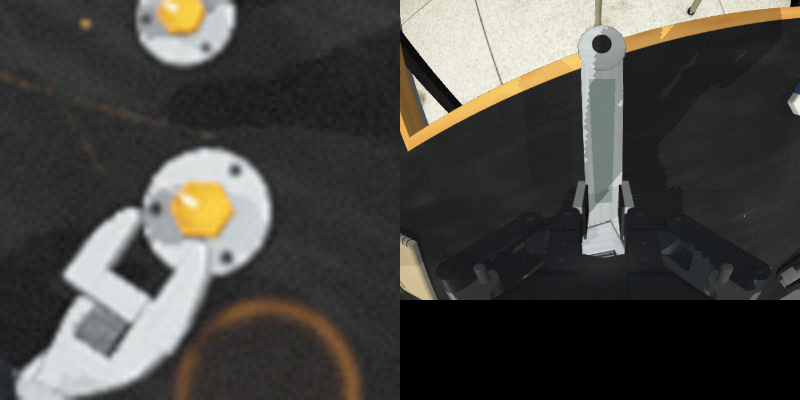

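The left half shows the wrench coming in with its mouth toward the cap at (203,208). Its jaw tips are at (140,215) and (203,250). The right half shows the handle square in the grip. Next I'll rectify the mouth numerically, allowing for its height.

```bash
cat > rect.py <<'E'
from h import *
def frame(yoff=75.0,dz=.0029):
    s=sensors.sense();p=s['tcp_pos'];q=s['tool_rot'];yw=2*np.degrees(np.arctan2(q[1],q[0]))-90-yoff
    c,sn=np.cos(np.radians(yw)),np.sin(np.radians(yw));A=np.array([[c,-sn],[sn,c]])
    o=p[:2]-A@np.array([-.098,.014]);return o,A,yw,p[2]-dz
def rectify(im,o,A,z,xs,ys,n='top'):
    m=cams.camera_model(n);X,Y=np.meshgrid(xs,ys)
    uv=np.array([proj(n,np.r_[o+A@np.array([a,b]),z],m) for a,b in zip(X.ravel(),Y.ravel())]).reshape(*X.shape,2).astype(np.float32)
    return cv2.remap(im,uv[:,:,0],uv[:,:,1],cv2.INTER_CUBIC)
E
python3 - <<'E'
from rect import *
o,A,yw,zb=frame();print('origin by kinematics',o,yw,zb)
im=cv2.imread('pics/t3.png')
g=cv2.cvtColor(rectify(im,o,A,zb+.015,np.arange(-.035,.03,.0005),np.arange(-.045,.045,.0005)),cv2.COLOR_BGR2GRAY).astype(float)
ys=np.arange(-45,45,.5);xs=np.arange(-35,30,.5)
for x in(-14,-11,-8,-5,-2,1,4):
    i=np.argmin(abs(xs-x));p=g[:,i-1:i+2].mean(1);d=np.gradient(p)
    lo=ys[20:100][np.argmin(d[20:100])];hi=ys[90:160][np.argmax(d[90:160])];print(x,lo,hi,(lo+hi)/2,hi-lo)
for y in(-8,-4,0,4,8):
    j=np.argmin(abs(ys-y));p=g[j-1:j+2].mean(0);d=np.gradient(p);print('back',y,xs[:60][np.argmin(d[:60])])
# cap centre with same camera
cen=None
hsv=cv2.cvtColor(cv2.resize(im[235:270,232:275],None,fx=8,fy=8,interpolation=cv2.INTER_CUBIC),cv2.COLOR_BGR2HSV)
mask=(((hsv[:,:,1]>120)&(hsv[:,:,0]>10)&(hsv[:,:,0]<35))*255).astype(np.uint8);mask=cv2.morphologyEx(mask,cv2.MORPH_CLOSE,np.ones((25,25)))
M=cv2.moments(mask,True);uv=(M['m10']/M['m00']/8+232-.44,M['m01']/M['m00']/8+235-.44);w=plane('top',uv,.0155)[:2];print('cap top-cam',uv,w,'in wrench frame mm',A.T@(w-o)*1e3)
E
```

```text
origin by kinematics [0.49648125 0.13221201] -34.04853737318979 0.027618442025154035
-14 -13.5 14.0 0.25 27.5
-11 -12.5 13.5 0.5 26.0
-8 -12.5 14.0 0.75 26.5
-5 -12.5 13.5 0.5 26.0
-2 -12.5 13.5 0.5 26.0
1 3.0 15.5 9.25 12.5
4 3.0 15.0 9.0 12.0
back -8 -18.5
back -4 -18.5
back 0 -18.5
back 4 -18.5
back 8 -19.0
cap top-cam (250.0282989947248, 251.99347516671645) [0.52024504 0.11531875] in wrench frame mm [29.1482691 -0.6919148]
```

Call:
move_arm:
  targets:
    - {"dx": -0.05, "dy": 0, "dz": 0, "rx": 0, "ry": 0, "rz": 0}
    - {"dx": -0.05, "dy": 0, "dz": -0.2, "rx": 0, "ry": 0, "rz": 0}
    - {"dx": 0, "dy": 0, "dz": -0.2, "rx": 0, "ry": 0, "rz": 0}
    - {"dx": 0, "dy": 0, "dz": -0.2, "rx": 0, "ry": 0, "rz": 0}
    - {"dx": 0, "dy": 0, "dz": -0.16, "rx": 0, "ry": 0, "rz": 0}
    - {"dx": 0, "dy": 0, "dz": -0.12, "rx": 0, "ry": 0, "rz": 0}
    - {"dx": 0, "dy": 0, "dz": -0.04, "rx": 0, "ry": 0, "rz": 0}
    - {"dx": 0, "dy": 0, "dz": 0, "rx": 0, "ry": 0, "rz": 0}
    - {"dx": 0, "dy": 0, "dz": 0, "rx": 0, "ry": 0, "rz": 0}
    - {"dx": 0, "dy": 0, "dz": 0, "rx": 0, "ry": 0, "rz": 0}

```text
t: 12.8
tcp_pos: [0.4204, 0.1986, 0.0072]
tool_rot: [0.415, 0.91, 0.0, 0.0]
force: [-0.6, 0.8, -4.6]
finger_gap: 0.228
gripper_force: 79.3
```

Run:
```python
from rect import *
o,A,yw,zb=frame();print('origin',o,yw,zb,sensors.sense()['force'].round(1))
im=cams.snapshot('top')[:,:,::-1].copy()
xs=np.arange(-.035,.05,.0005);ys=np.arange(-.045,.045,.0005)
r=rectify(im,o,A,zb+.015,xs,ys)
cv2.imwrite('pics/r4.png',cv2.resize(r,None,fx=3,fy=3)[::-1])
g=cv2.cvtColor(r,cv2.COLOR_BGR2GRAY).astype(float);ys=ys*1e3;xs=xs*1e3
for x in(-14,-11,-8,-5,-2):
    i=np.argmin(abs(xs-x));p=g[:,i-1:i+2].mean(1);d=np.gradient(p)
    lo=ys[20:100][np.argmin(d[20:100])];hi=ys[90:160][np.argmax(d[90:160])];print(x,lo,hi,(lo+hi)/2,hi-lo)
hsv=cv2.cvtColor(r,cv2.COLOR_BGR2HSV);mk=((hsv[:,:,1]>120)&(hsv[:,:,0]>10)&(hsv[:,:,0]<35))
j,i=np.nonzero(mk);print('cap x',xs[i].min(),xs[i].max(),'y',ys[j].min(),ys[j].max(),xs[i].mean(),ys[j].mean())
```

```text
origin [0.49379039 0.13212466] -34.05773584889354 0.004291050237020932 [-0.6  0.8 -4.6]
-14 -12.49999999999997 14.000000000000053 0.7500000000000417 26.50000000000002
-11 -12.49999999999997 14.000000000000053 0.7500000000000417 26.50000000000002
-8 -12.49999999999997 13.500000000000053 0.5000000000000417 26.00000000000002
-5 -12.49999999999997 13.000000000000053 0.25000000000004174 25.50000000000002
-2 -12.99999999999997 12.500000000000053 -0.24999999999995826 25.50000000000002
cap x -35.0 46.00000000000007 y -45.0 14.000000000000053 25.119196757553475 -6.761238025055234
```

View pics/r4.png

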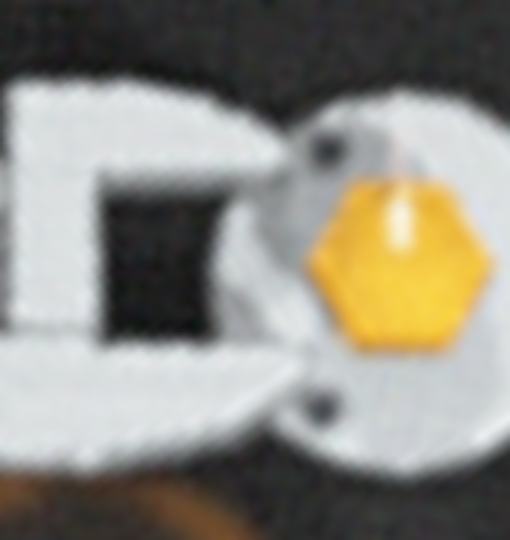

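The rectified view shows the mouth (rows 185–342) centred on the cap (rows 178–352, centre column 402), with the flats parallel to the jaws. I'll slide on.

Call:
move_arm:
  targets:
    - {"dx": 0.083, "dy": -0.056, "dz": 0, "rx": 0, "ry": 0, "rz": 0}
    - {"dx": 0.083, "dy": -0.056, "dz": 0, "rx": 0, "ry": 0, "rz": 0}
    - {"dx": 0.083, "dy": -0.056, "dz": 0, "rx": 0, "ry": 0, "rz": 0}
    - {"dx": 0.083, "dy": -0.056, "dz": 0, "rx": 0, "ry": 0, "rz": 0}
    - {"dx": 0.083, "dy": -0.056, "dz": 0, "rx": 0, "ry": 0, "rz": 0}
    - {"dx": 0.083, "dy": -0.056, "dz": 0, "rx": 0, "ry": 0, "rz": 0}
    - {"dx": 0.083, "dy": -0.056, "dz": 0, "rx": 0, "ry": 0, "rz": 0}
    - {"dx": 0.083, "dy": -0.056, "dz": 0, "rx": 0, "ry": 0, "rz": 0}
    - {"dx": 0, "dy": 0, "dz": 0, "rx": 0, "ry": 0, "rz": 0}
    - {"dx": 0, "dy": 0, "dz": 0, "rx": 0, "ry": 0, "rz": 0}

```text
t: 14.1
tcp_pos: [0.4368, 0.1873, 0.0071]
tool_rot: [0.415, 0.91, -0.0, -0.0]
force: [0.1, -0.1, -4.2]
finger_gap: 0.225
gripper_force: 79.3
```

No contact force. Another 13 mm.

Call:
move_arm:
  targets:
    - {"dx": 0.072, "dy": -0.048, "dz": 0, "rx": 0, "ry": 0, "rz": 0}
    - {"dx": 0.072, "dy": -0.048, "dz": 0, "rx": 0, "ry": 0, "rz": 0}
    - {"dx": 0.072, "dy": -0.048, "dz": 0, "rx": 0, "ry": 0, "rz": 0}
    - {"dx": 0.072, "dy": -0.048, "dz": 0, "rx": 0, "ry": 0, "rz": 0}
    - {"dx": 0.072, "dy": -0.048, "dz": 0, "rx": 0, "ry": 0, "rz": 0}
    - {"dx": 0.072, "dy": -0.048, "dz": 0, "rx": 0, "ry": 0, "rz": 0}
    - {"dx": 0, "dy": 0, "dz": 0, "rx": 0, "ry": 0, "rz": 0}
    - {"dx": 0, "dy": 0, "dz": 0, "rx": 0, "ry": 0, "rz": 0}
    - {"dx": 0, "dy": 0, "dz": 0, "rx": 0, "ry": 0, "rz": 0}
    - {"dx": 0, "dy": 0, "dz": 0, "rx": 0, "ry": 0, "rz": 0}

```text
t: 15.35
tcp_pos: [0.4476, 0.1802, 0.0071]
tool_rot: [0.415, 0.91, -0.0, -0.0]
force: [-0.1, 0.3, -4.6]
finger_gap: 0.231
gripper_force: 79.3
```

```bash
cat > look.py <<'E'
from rect import *
import sys
o,A,yw,zb=frame();print('origin',o,yw,zb,sensors.sense()['force'].round(1))
np.savez('wf.npz',o=o,A=A)
im=cams.snapshot('top')[:,:,::-1].copy()
r=rectify(im,o,A,zb+.015,np.arange(-.055,.03,.0005),np.arange(-.04,.04,.0005))
cv2.imwrite(sys.argv[1],cv2.resize(r,None,fx=3,fy=3)[::-1])
E
python3 look.py pics/r5.png
```

```text
origin [0.52098777 0.11373732] -34.05372458452237 0.004169201842633589 [-0.1  0.3 -4.6]
```

View pics/r5.png

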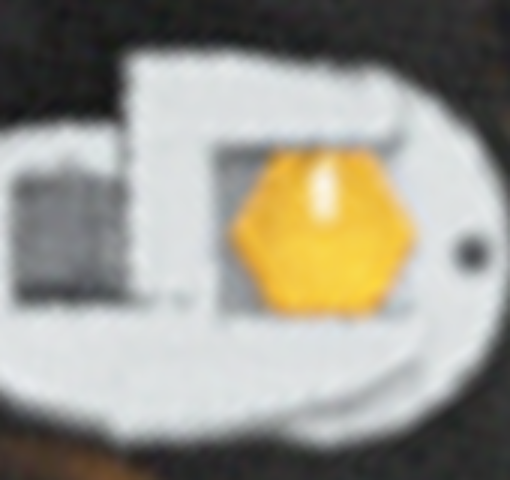

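The cap sits in the mouth: corner at (232,233), flats at rows 148–315, moving jaw face at row 140, and the worm at (70,240). I'll lower it onto the flange and release.

Call:
move_arm:
  targets:
    - {"dx": 0.03, "dy": -0.02, "dz": -0.025, "rx": 0, "ry": 0, "rz": 0}
    - {"dx": 0.02, "dy": -0.01, "dz": -0.025, "rx": 0, "ry": 0, "rz": 0}
    - {"dx": 0, "dy": 0, "dz": 0, "rx": 0, "ry": 0, "rz": 0}
    - {"dx": 0, "dy": 0, "dz": 0, "rx": 0, "ry": 0, "rz": 0}
    - {"dx": 0, "dy": 0, "dz": 0, "rx": 0, "ry": 0, "rz": 0}
    - {"dx": 0, "dy": 0, "dz": 0, "rx": 0, "ry": 0, "rz": 0}
    - {"dx": 0, "dy": 0, "dz": 0, "rx": 0, "ry": 0, "rz": 0}
    - {"dx": 0, "dy": 0, "dz": 0, "rx": 0, "ry": 0, "rz": 0}
    - {"dx": 0, "dy": 0, "dz": 0, "rx": 0, "ry": 0, "rz": 0}
    - {"dx": 0, "dy": 0, "dz": 0, "rx": 0, "ry": 0, "rz": 0}

```text
t: 16.65
tcp_pos: [0.4491, 0.1794, 0.0058]
tool_rot: [0.415, 0.91, 0.0, 0.0]
force: [-0.8, -0.6, -4.0]
finger_gap: 0.227
gripper_force: 79.4
```

Call:
move_arm:
  targets:
    - {"dx": 0, "dy": 0, "dz": 0, "rx": 0, "ry": 0, "rz": 0}
    - {"dx": 0, "dy": 0, "dz": 0, "rx": 0, "ry": 0, "rz": 0}
    - {"dx": 0, "dy": 0, "dz": 0, "rx": 0, "ry": 0, "rz": 0}
    - {"dx": 0, "dy": 0, "dz": 0, "rx": 0, "ry": 0, "rz": 0}
    - {"dx": 0, "dy": 0, "dz": 0, "rx": 0, "ry": 0, "rz": 0}
    - {"dx": 0, "dy": 0, "dz": 1, "rx": 0, "ry": 0, "rz": 0}
    - {"dx": 0, "dy": 0, "dz": 1, "rx": 0, "ry": 0, "rz": 0}
    - {"dx": 0, "dy": 0, "dz": 0.6, "rx": 0, "ry": 0, "rz": 0}
    - {"dx": 0, "dy": 0, "dz": 0, "rx": 0, "ry": 0, "rz": 0}
    - {"dx": 0, "dy": 0, "dz": 0, "rx": 0, "ry": 0, "rz": 0}
  claw: 45

```text
t: 17.9
tcp_pos: [0.4486, 0.1793, 0.0703]
tool_rot: [0.415, 0.91, -0.0, -0.0]
force: [0.6, -0.1, -0.7]
finger_gap: 0.447
gripper_force: 0.0
```

Call:
move_arm:
  targets:
    - {"dx": 0.3, "dy": -0.37, "dz": 0, "rx": 0, "ry": 0, "rz": 0.125}
    - {"dx": 0.3, "dy": -0.37, "dz": 0, "rx": 0, "ry": 0, "rz": 0.125}
    - {"dx": 0.3, "dy": -0.37, "dz": 0, "rx": 0, "ry": 0, "rz": 0.125}
    - {"dx": 0.33, "dy": -0.38, "dz": 0, "rx": 0, "ry": 0, "rz": 0.125}
    - {"dx": 0, "dy": 0, "dz": -0.4, "rx": 0, "ry": 0, "rz": 0}
    - {"dx": 0, "dy": 0, "dz": -0.4, "rx": 0, "ry": 0, "rz": 0}
    - {"dx": 0, "dy": 0, "dz": -0.4, "rx": 0, "ry": 0, "rz": 0}
    - {"dx": 0, "dy": 0, "dz": -0.4, "rx": 0, "ry": 0, "rz": 0}
    - {"dx": 0, "dy": 0, "dz": -0.1, "rx": 0, "ry": 0, "rz": 0}
    - {"dx": 0, "dy": 0, "dz": 0, "rx": 0, "ry": 0, "rz": 0}
  claw: 0
  newtons: 20

```text
t: 19.15
tcp_pos: [0.4796, 0.1423, 0.0281]
tool_rot: [0.293, 0.956, -0.0, -0.0]
force: [-0.5, -0.2, 0.0]
finger_gap: -0.002
gripper_force: 0.0
```

Call:
move_arm:
  targets:
    - {"dx": 0, "dy": 0, "dz": -0.05, "rx": 0, "ry": 0, "rz": 0}
    - {"dx": 0, "dy": 0, "dz": -0.05, "rx": 0, "ry": 0, "rz": 0}
    - {"dx": 0, "dy": 0, "dz": -0.05, "rx": 0, "ry": 0, "rz": 0}
    - {"dx": 0, "dy": 0, "dz": -0.03, "rx": 0, "ry": 0, "rz": 0}
    - {"dx": 0, "dy": 0, "dz": 0, "rx": 0, "ry": 0, "rz": 0}
    - {"dx": 0, "dy": 0, "dz": 0, "rx": 0, "ry": 0, "rz": 0}
    - {"dx": 0, "dy": 0, "dz": 0, "rx": 0, "ry": 0, "rz": 0}
    - {"dx": 0, "dy": 0, "dz": 0, "rx": 0, "ry": 0, "rz": 0}
    - {"dx": 0, "dy": 0, "dz": 0, "rx": 0, "ry": 0, "rz": 0}
    - {"dx": 0, "dy": 0, "dz": 0, "rx": 0, "ry": 0, "rz": 0}

```text
t: 20.4
tcp_pos: [0.4797, 0.1422, 0.0238]
tool_rot: [0.293, 0.956, -0.0, 0.0]
force: [-0.2, -0.0, 0.0]
finger_gap: -0.006
gripper_force: 0.0
```

Call:
move_arm:
  targets:
    - {"dx": 0, "dy": 0, "dz": -0.04, "rx": 0, "ry": 0, "rz": 0}
    - {"dx": 0, "dy": 0, "dz": -0.04, "rx": 0, "ry": 0, "rz": 0}
    - {"dx": 0, "dy": 0, "dz": -0.02, "rx": 0, "ry": 0, "rz": 0}
    - {"dx": 0, "dy": 0, "dz": 0, "rx": 0, "ry": 0, "rz": 0}
    - {"dx": 0, "dy": 0, "dz": 0, "rx": 0, "ry": 0, "rz": 0}
    - {"dx": 0, "dy": 0, "dz": 0, "rx": 0, "ry": 0, "rz": 0}
    - {"dx": 0, "dy": 0, "dz": 0, "rx": 0, "ry": 0, "rz": 0}
    - {"dx": 0, "dy": 0, "dz": 0, "rx": 0, "ry": 0, "rz": 0}
    - {"dx": 0, "dy": 0, "dz": 0, "rx": 0, "ry": 0, "rz": 0}
    - {"dx": 0, "dy": 0, "dz": 0, "rx": 0, "ry": 0, "rz": 0}

```text
t: 21.65
tcp_pos: [0.4797, 0.1422, 0.0214]
tool_rot: [0.293, 0.956, -0.0, 0.0]
force: [-0.7, -0.8, 2.8]
finger_gap: -0.0
gripper_force: 1.3
```

Call:
move_arm:
  targets:
    - {"dx": 0, "dy": 0, "dz": -0.015, "rx": 0, "ry": 0, "rz": 0}
    - {"dx": 0.033, "dy": -0.022, "dz": 0, "rx": 0, "ry": 0, "rz": 0}
    - {"dx": 0.033, "dy": -0.022, "dz": 0, "rx": 0, "ry": 0, "rz": 0}
    - {"dx": 0.033, "dy": -0.022, "dz": 0, "rx": 0, "ry": 0, "rz": 0}
    - {"dx": 0, "dy": 0, "dz": 0, "rx": 0, "ry": 0, "rz": 0}
    - {"dx": 0, "dy": 0, "dz": 0, "rx": 0, "ry": 0, "rz": 0}
    - {"dx": 0, "dy": 0, "dz": 0, "rx": 0, "ry": 0, "rz": 0}
    - {"dx": 0, "dy": 0, "dz": 0, "rx": 0, "ry": 0, "rz": 0}
    - {"dx": 0, "dy": 0, "dz": 0, "rx": 0, "ry": 0, "rz": 0}
    - {"dx": 0, "dy": 0, "dz": 0, "rx": 0, "ry": 0, "rz": 0}

```text
t: 22.9
tcp_pos: [0.4808, 0.1413, 0.0212]
tool_rot: [0.293, 0.956, 0.0, -0.001]
force: [-2.5, 3.0, 7.3]
finger_gap: -0.004
gripper_force: 3.4
```

Call:
move_arm:
  targets:
    - {"dx": 0.076, "dy": -0.051, "dz": 0, "rx": 0, "ry": 0, "rz": 0}
    - {"dx": 0.076, "dy": -0.051, "dz": 0, "rx": 0, "ry": 0, "rz": 0}
    - {"dx": 0.076, "dy": -0.051, "dz": 0, "rx": 0, "ry": 0, "rz": 0}
    - {"dx": 0.076, "dy": -0.051, "dz": 0, "rx": 0, "ry": 0, "rz": 0}
    - {"dx": 0.076, "dy": -0.051, "dz": 0, "rx": 0, "ry": 0, "rz": 0}
    - {"dx": 0.076, "dy": -0.051, "dz": 0, "rx": 0, "ry": 0, "rz": 0}
    - {"dx": 0.076, "dy": -0.051, "dz": 0, "rx": 0, "ry": 0, "rz": 0}
    - {"dx": 0.076, "dy": -0.051, "dz": 0, "rx": 0, "ry": 0, "rz": 0}
    - {"dx": 0, "dy": 0, "dz": 0, "rx": 0, "ry": 0, "rz": 0}
    - {"dx": 0, "dy": 0, "dz": 0, "rx": 0, "ry": 0, "rz": 0}

```text
t: 24.15
tcp_pos: [0.4975, 0.1301, 0.0207]
tool_rot: [0.293, 0.956, -0.0, -0.0]
force: [1.3, -0.0, -0.3]
finger_gap: -0.002
gripper_force: 0.0
```

Call:
move_arm:
  targets:
    - {"dx": 0, "dy": 0, "dz": 0.4, "rx": 0, "ry": 0, "rz": 0}
    - {"dx": -0.2, "dy": 0.133, "dz": 0, "rx": 0, "ry": 0, "rz": 0}
    - {"dx": -0.25, "dy": 0.16, "dz": 0, "rx": 0, "ry": 0, "rz": 0}
    - {"dx": -0.23, "dy": 0.16, "dz": 0, "rx": 0, "ry": 0, "rz": 0}
    - {"dx": 0, "dy": 0, "dz": -0.2, "rx": 0, "ry": 0, "rz": 0}
    - {"dx": 0, "dy": 0, "dz": -0.1, "rx": 0, "ry": 0, "rz": 0}
    - {"dx": 0, "dy": 0, "dz": -0.05, "rx": 0, "ry": 0, "rz": 0}
    - {"dx": 0, "dy": 0, "dz": -0.03, "rx": 0, "ry": 0, "rz": 0}
    - {"dx": 0, "dy": 0, "dz": -0.02, "rx": 0, "ry": 0, "rz": 0}
    - {"dx": 0, "dy": 0, "dz": 0, "rx": 0, "ry": 0, "rz": 0}

```text
t: 25.4
tcp_pos: [0.4806, 0.1416, 0.0213]
tool_rot: [0.293, 0.956, 0.0, 0.0]
force: [-0.9, 0.3, 3.7]
finger_gap: -0.001
gripper_force: 1.9
```

Call:
move_arm:
  targets:
    - {"dx": 0.066, "dy": -0.045, "dz": -0.01, "rx": 0, "ry": 0, "rz": 0}
    - {"dx": 0.066, "dy": -0.045, "dz": 0, "rx": 0, "ry": 0, "rz": 0}
    - {"dx": 0.066, "dy": -0.045, "dz": 0, "rx": 0, "ry": 0, "rz": 0}
    - {"dx": 0.066, "dy": -0.045, "dz": 0, "rx": 0, "ry": 0, "rz": 0}
    - {"dx": 0.066, "dy": -0.045, "dz": 0, "rx": 0, "ry": 0, "rz": 0}
    - {"dx": 0.066, "dy": -0.045, "dz": 0, "rx": 0, "ry": 0, "rz": 0}
    - {"dx": 0.066, "dy": -0.045, "dz": 0, "rx": 0, "ry": 0, "rz": 0}
    - {"dx": 0.066, "dy": -0.045, "dz": 0, "rx": 0, "ry": 0, "rz": 0}
    - {"dx": 0.04, "dy": -0.027, "dz": 0, "rx": 0, "ry": 0, "rz": 0}
    - {"dx": 0, "dy": 0, "dz": 0, "rx": 0, "ry": 0, "rz": 0}

```text
t: 26.65
tcp_pos: [0.494, 0.1322, 0.0208]
tool_rot: [0.293, 0.956, -0.0, -0.001]
force: [-0.8, 1.4, 3.5]
finger_gap: 0.003
gripper_force: 1.3
```

```bash
cat > look2.py <<'E'
from rect import *
import sys
w=np.load('wf.npz');o=w['o']+[.0015,-.0008];A=w['A']
im=cams.snapshot('top')[:,:,::-1].copy()
r=rectify(im,o,A,.018,np.arange(-.055,.03,.0005),np.arange(-.04,.04,.0005))
cv2.imwrite(sys.argv[1],cv2.resize(r,None,fx=3,fy=3)[::-1])
# jaw-to-jaw outline: moving jaw outer edge minus fixed jaw outer edge, at x -30..-20
g=cv2.cvtColor(r,cv2.COLOR_BGR2GRAY);xs=np.arange(-55,30,.5);ys=np.arange(-40,40,.5)
p=g[:,(xs>-32)&(xs<-22)].mean(1);d=np.gradient(p);print('outer edges y',ys[np.argmax(d[:60])],ys[80+np.argmin(d[80:])])
p=g[:,(xs>-17)&(xs<-14)].mean(1);print('gap profile',[int(v) for v in p[40:130:2]])
E
python3 look2.py pics/r6.png
python3 - <<'E'
from rect import *
o=np.array([.521,.1137]);A=np.load('wf.npz')['A']
g=None
E
```

```text
outer edges y -28.0 7.0
gap profile [222, 221, 221, 220, 222, 222, 216, 198, 173, 153, 143, 143, 145, 147, 150, 154, 160, 164, 162, 145, 114, 77, 51, 44, 43, 42, 45, 48, 48, 45, 46, 49, 50, 49, 48, 49, 49, 50, 54, 55, 52, 53, 54, 55, 56]
```

Call:
move_arm:
  targets:
    - {"dx": 0, "dy": 0, "dz": 0.4, "rx": 0, "ry": 0, "rz": 0}
    - {"dx": -0.2, "dy": 0.133, "dz": 0, "rx": 0, "ry": 0, "rz": 0}
    - {"dx": -0.2, "dy": 0.13, "dz": 0, "rx": 0, "ry": 0, "rz": 0}
    - {"dx": -0.18, "dy": 0.13, "dz": 0, "rx": 0, "ry": 0, "rz": 0}
    - {"dx": 0, "dy": 0, "dz": -0.2, "rx": 0, "ry": 0, "rz": 0}
    - {"dx": 0, "dy": 0, "dz": -0.1, "rx": 0, "ry": 0, "rz": 0}
    - {"dx": 0, "dy": 0, "dz": -0.05, "rx": 0, "ry": 0, "rz": 0}
    - {"dx": 0, "dy": 0, "dz": -0.03, "rx": 0, "ry": 0, "rz": 0}
    - {"dx": 0, "dy": 0, "dz": -0.02, "rx": 0, "ry": 0, "rz": 0}
    - {"dx": 0, "dy": 0, "dz": 0, "rx": 0, "ry": 0, "rz": 0}

```text
t: 27.95
tcp_pos: [0.4803, 0.1417, 0.0213]
tool_rot: [0.293, 0.956, 0.0, 0.0]
force: [-1.3, 0.4, 4.8]
finger_gap: -0.001
gripper_force: 2.6
```

Call:
move_arm:
  targets:
    - {"dx": 0.06, "dy": -0.041, "dz": 0, "rx": 0, "ry": 0, "rz": 0}
    - {"dx": 0.06, "dy": -0.041, "dz": 0, "rx": 0, "ry": 0, "rz": 0}
    - {"dx": 0.06, "dy": -0.041, "dz": 0, "rx": 0, "ry": 0, "rz": 0}
    - {"dx": 0.06, "dy": -0.041, "dz": 0, "rx": 0, "ry": 0, "rz": 0}
    - {"dx": 0.06, "dy": -0.041, "dz": 0, "rx": 0, "ry": 0, "rz": 0}
    - {"dx": 0.06, "dy": -0.041, "dz": 0, "rx": 0, "ry": 0, "rz": 0}
    - {"dx": 0.06, "dy": -0.041, "dz": 0, "rx": 0, "ry": 0, "rz": 0}
    - {"dx": 0.06, "dy": -0.041, "dz": 0, "rx": 0, "ry": 0, "rz": 0}
    - {"dx": 0.06, "dy": -0.041, "dz": 0, "rx": 0, "ry": 0, "rz": 0}
    - {"dx": 0.03, "dy": -0.02, "dz": 0, "rx": 0, "ry": 0, "rz": 0}

```text
t: 29.2
tcp_pos: [0.4904, 0.1338, 0.0211]
tool_rot: [0.294, 0.956, -0.0, -0.004]
force: [-5.6, 8.5, 8.9]
finger_gap: -0.001
gripper_force: 4.7
```

Call:
move_arm:
  targets:
    - {"dx": 0, "dy": 0, "dz": 0.5, "rx": 0, "ry": 0, "rz": 0}
    - {"dx": 0, "dy": 0, "dz": 1, "rx": 0, "ry": 0, "rz": 0}
    - {"dx": 0, "dy": 0, "dz": 0.5, "rx": 0, "ry": 0, "rz": 0}
    - {"dx": -0.45, "dy": 0.48, "dz": 0, "rx": 0, "ry": 0, "rz": -0.125}
    - {"dx": -0.45, "dy": 0.48, "dz": 0, "rx": 0, "ry": 0, "rz": -0.125}
    - {"dx": -0.45, "dy": 0.48, "dz": 0, "rx": 0, "ry": 0, "rz": -0.125}
    - {"dx": -0.45, "dy": 0.48, "dz": 0, "rx": 0, "ry": 0, "rz": -0.125}
    - {"dx": 0, "dy": 0, "dz": 0, "rx": 0, "ry": 0, "rz": 0}
    - {"dx": 0, "dy": 0, "dz": 0, "rx": 0, "ry": 0, "rz": 0}
    - {"dx": 0, "dy": 0, "dz": 0, "rx": 0, "ry": 0, "rz": 0}
  claw: 45

```text
t: 30.45
tcp_pos: [0.4502, 0.1797, 0.0707]
tool_rot: [0.415, 0.91, 0.0, 0.0]
force: [-0.6, -0.0, -0.2]
finger_gap: 0.45
gripper_force: 0.0
```

```bash
python3 look2.py pics/r7.png
```

```text
outer edges y -33.0 29.0
gap profile [222, 220, 220, 221, 223, 226, 226, 215, 189, 161, 144, 143, 145, 145, 147, 150, 156, 164, 171, 177, 182, 186, 186, 184, 178, 171, 168, 164, 154, 138, 120, 104, 106, 131, 167, 200, 220, 223, 223, 222, 220, 219, 219, 220, 221]
```

View pics/r7.png

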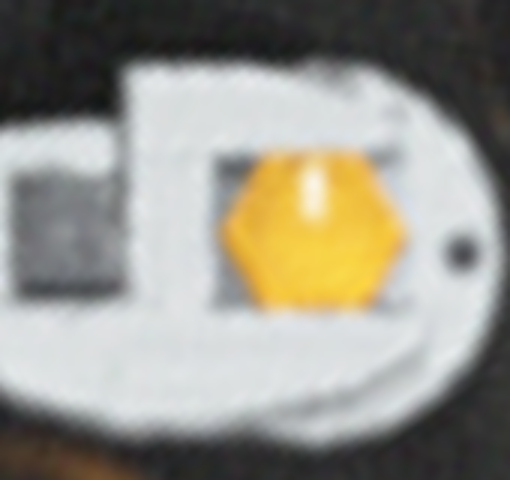

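The jaws are flush on both flats: cap rows 150–310, jaw faces at 155 and 310. The 10 N drag stall also says they have closed. Next I'll grip the handle.

Call:
move_arm:
  targets:
    - {"dx": -0.04, "dy": 0, "dz": -0.6, "rx": 0, "ry": 0, "rz": 0}
    - {"dx": 0, "dy": 0, "dz": -0.6, "rx": 0, "ry": 0, "rz": 0}
    - {"dx": 0, "dy": 0, "dz": -0.6, "rx": 0, "ry": 0, "rz": 0}
    - {"dx": 0, "dy": 0, "dz": -0.4, "rx": 0, "ry": 0, "rz": 0}
    - {"dx": 0, "dy": 0, "dz": -0.2, "rx": 0, "ry": 0, "rz": 0}
    - {"dx": 0, "dy": 0, "dz": -0.16, "rx": 0, "ry": 0, "rz": 0}
    - {"dx": 0, "dy": 0, "dz": 0, "rx": 0, "ry": 0, "rz": 0}
    - {"dx": 0, "dy": 0, "dz": 0, "rx": 0, "ry": 0, "rz": 0}
    - {"dx": 0, "dy": 0, "dz": 0, "rx": 0, "ry": 0, "rz": 0}
    - {"dx": 0, "dy": 0, "dz": 0, "rx": 0, "ry": 0, "rz": 0}

```text
t: 31.75
tcp_pos: [0.4485, 0.1801, 0.0069]
tool_rot: [0.415, 0.91, 0.0, 0.0]
force: [0.1, 0.1, 0.6]
finger_gap: 0.45
gripper_force: 0.0
```

Call:
move_arm:
  targets:
    - {"dx": 0, "dy": 0, "dz": 0, "rx": 0, "ry": 0, "rz": 0}
    - {"dx": 0, "dy": 0, "dz": 0, "rx": 0, "ry": 0, "rz": 0}
    - {"dx": 0, "dy": 0, "dz": 0, "rx": 0, "ry": 0, "rz": 0}
    - {"dx": 0, "dy": 0, "dz": 0, "rx": 0, "ry": 0, "rz": 0}
    - {"dx": 0, "dy": 0, "dz": 0, "rx": 0, "ry": 0, "rz": 0}
    - {"dx": 0, "dy": 0, "dz": 0, "rx": 0, "ry": 0, "rz": 0}
    - {"dx": 0, "dy": 0, "dz": 0, "rx": 0, "ry": 0, "rz": 0}
    - {"dx": 0, "dy": 0, "dz": 0, "rx": 0, "ry": 0, "rz": 0}
    - {"dx": 0, "dy": 0, "dz": 0, "rx": 0, "ry": 0, "rz": 0}
    - {"dx": 0, "dy": 0, "dz": 0, "rx": 0, "ry": 0, "rz": 0}
  claw: 0
  newtons: 50

```text
t: 33.0
tcp_pos: [0.4486, 0.1802, 0.007]
tool_rot: [0.415, 0.91, 0.0, 0.0]
force: [-0.8, 0.9, 5.5]
finger_gap: 0.233
gripper_force: 49.2
```

Run:
```python
from h import *
s=sensors.sense();p=s['tcp_pos'];print(s['t'],p.round(4),s['force'].round(1),s['ft_torque'].round(2),2*np.degrees(np.arctan2(s['tool_rot'][1],s['tool_rot'][0]))-90)
C=np.array([.5213,.1150]);v=p[:2]-C
f=lambda a:np.array([[np.cos(a),-np.sin(a)],[np.sin(a),np.cos(a)]])@v
a=-np.radians(3.0)
for i in range(22):print(i,((f(a*(i+1))-f(a*i))/.025).round(3))
```

```text
33.0 [0.4486 0.1802 0.007 ] [-0.8  0.9  5.5] [0.2  0.07 0.17] 40.9721768230213
0 [0.14  0.149]
1 [0.148 0.141]
2 [0.155 0.133]
3 [0.162 0.125]
4 [0.168 0.116]
5 [0.174 0.107]
6 [0.18  0.098]
7 [0.184 0.088]
8 [0.189 0.079]
9 [0.193 0.069]
10 [0.196 0.058]
11 [0.199 0.048]
12 [0.201 0.038]
13 [0.203 0.027]
14 [0.204 0.016]
15 [0.204 0.006]
16 [ 0.204 -0.005]
17 [ 0.204 -0.016]
18 [ 0.203 -0.026]
19 [ 0.201 -0.037]
20 [ 0.199 -0.047]
21 [ 0.196 -0.058]
```

Call:
move_arm:
  targets:
    - {"dx": 0.14, "dy": 0.149, "dz": 0, "rx": 0, "ry": 0, "rz": -0.1}
    - {"dx": 0.148, "dy": 0.141, "dz": 0, "rx": 0, "ry": 0, "rz": -0.1}
    - {"dx": 0.155, "dy": 0.133, "dz": 0, "rx": 0, "ry": 0, "rz": -0.1}
    - {"dx": 0.162, "dy": 0.125, "dz": 0, "rx": 0, "ry": 0, "rz": -0.1}
    - {"dx": 0.168, "dy": 0.116, "dz": 0, "rx": 0, "ry": 0, "rz": -0.1}
    - {"dx": 0.174, "dy": 0.107, "dz": 0, "rx": 0, "ry": 0, "rz": -0.1}
    - {"dx": 0.18, "dy": 0.098, "dz": 0, "rx": 0, "ry": 0, "rz": -0.1}
    - {"dx": 0.184, "dy": 0.088, "dz": 0, "rx": 0, "ry": 0, "rz": -0.1}
    - {"dx": 0, "dy": 0, "dz": 0, "rx": 0, "ry": 0, "rz": 0}
    - {"dx": 0, "dy": 0, "dz": 0, "rx": 0, "ry": 0, "rz": 0}

```text
t: 34.25
tcp_pos: [0.4801, 0.2037, 0.007]
tool_rot: [0.594, 0.804, -0.001, -0.0]
force: [-2.6, -0.4, 7.6]
finger_gap: 0.234
gripper_force: 49.6
```

Call:
move_arm:
  targets:
    - {"dx": 0.189, "dy": 0.079, "dz": 0, "rx": 0, "ry": 0, "rz": -0.1}
    - {"dx": 0.193, "dy": 0.069, "dz": 0, "rx": 0, "ry": 0, "rz": -0.1}
    - {"dx": 0.196, "dy": 0.058, "dz": 0, "rx": 0, "ry": 0, "rz": -0.1}
    - {"dx": 0.199, "dy": 0.048, "dz": 0, "rx": 0, "ry": 0, "rz": -0.1}
    - {"dx": 0.201, "dy": 0.038, "dz": 0, "rx": 0, "ry": 0, "rz": -0.1}
    - {"dx": 0.203, "dy": 0.027, "dz": 0, "rx": 0, "ry": 0, "rz": -0.1}
    - {"dx": 0.204, "dy": 0.016, "dz": 0, "rx": 0, "ry": 0, "rz": -0.1}
    - {"dx": 0.204, "dy": 0.006, "dz": 0, "rx": 0, "ry": 0, "rz": -0.1}
    - {"dx": 0, "dy": 0, "dz": 0, "rx": 0, "ry": 0, "rz": 0}
    - {"dx": 0, "dy": 0, "dz": 0, "rx": 0, "ry": 0, "rz": 0}

```text
t: 35.5
tcp_pos: [0.5193, 0.2127, 0.0071]
tool_rot: [0.749, 0.663, -0.001, -0.001]
force: [-4.3, 2.0, 8.5]
finger_gap: 0.237
gripper_force: 49.6
```

Call:
move_arm:
  targets:
    - {"dx": 0.204, "dy": -0.005, "dz": 0, "rx": 0, "ry": 0, "rz": -0.1}
    - {"dx": 0.204, "dy": -0.016, "dz": 0, "rx": 0, "ry": 0, "rz": -0.1}
    - {"dx": 0.203, "dy": -0.026, "dz": 0, "rx": 0, "ry": 0, "rz": -0.1}
    - {"dx": 0.201, "dy": -0.037, "dz": 0, "rx": 0, "ry": 0, "rz": -0.1}
    - {"dx": 0, "dy": 0, "dz": 0, "rx": 0, "ry": 0, "rz": 0}
    - {"dx": 0, "dy": 0, "dz": 0, "rx": 0, "ry": 0, "rz": 0}
    - {"dx": 0, "dy": 0, "dz": 0, "rx": 0, "ry": 0, "rz": 0}
    - {"dx": 0, "dy": 0, "dz": 0, "rx": 0, "ry": 0, "rz": 0}
    - {"dx": 0, "dy": 0, "dz": 0, "rx": 0, "ry": 0, "rz": 0}
    - {"dx": 0, "dy": 0, "dz": 0, "rx": 0, "ry": 0, "rz": 0}

```text
t: 36.75
tcp_pos: [0.5394, 0.2109, 0.0071]
tool_rot: [0.814, 0.581, -0.001, -0.001]
force: [-3.8, 3.4, 7.7]
finger_gap: 0.232
gripper_force: 49.6
```

```bash
cat > look3.py <<'E'
from rect import *
import sys
s=sensors.sense();print(s['t'],s['tcp_pos'].round(4),s['force'].round(1),2*np.degrees(np.arctan2(s['tool_rot'][1],s['tool_rot'][0]))-90)
im=cams.snapshot('top')[:,:,::-1].copy();sc=cams.snapshot('scene')[:,:,::-1]
A=np.load('wf.npz')['A'];o=np.array([.5207,.1155])  # start-yaw frame, cap centred
r=cv2.resize(rectify(im,o,A,.018,np.arange(-.03,.03,.0005),np.arange(-.03,.03,.0005)),None,fx=4,fy=4)[::-1]
hsv=cv2.cvtColor(r,cv2.COLOR_BGR2HSV);mk=(((hsv[:,:,1]>110)&(hsv[:,:,0]>10)&(hsv[:,:,0]<35))*255).astype(np.uint8)
mk=cv2.morphologyEx(mk,cv2.MORPH_CLOSE,np.ones((31,31)))
c=max(cv2.findContours(mk,0,1)[0],key=cv2.contourArea);P=cv2.convexHull(c)[:,0].astype(float);P[:,1]*=-1
w=np.array([np.ptp(P@[np.cos(t),np.sin(t)]) for t in np.radians(np.arange(180))]);a=(w[:60]+w[60:120]+w[120:])/3;print('flat normal vs start wrench yaw (mod 60)',a.argmin(),a.argmax())
h=cv2.convexHull(c);mm=cv2.erode(cv2.fillConvexPoly(np.zeros_like(mk),h,255),np.ones((21,21)));wh=(hsv[:,:,1]<100)&(mm>0)
j,i=np.nonzero(wh);M=cv2.moments(h);cx,cy=M['m10']/M['m00'],M['m01']/M['m00']
if len(i):print('stripe n',len(i),'angle',np.degrees(np.arctan2(-(j.mean()-cy),i.mean()-cx)))
cv2.imwrite(sys.argv[1],np.hstack([r[:480,:],cv2.resize(sc[170:290,150:230],(320,480))]))
E
python3 look3.py pics/r8.png
```

```text
36.75 [0.5394 0.2109 0.0071] [-3.8  3.4  7.7] -19.008288481115258
flat normal vs start wrench yaw (mod 60) 31 1
stripe n 2108 angle 43.50044655922462
```

View pics/r8.png

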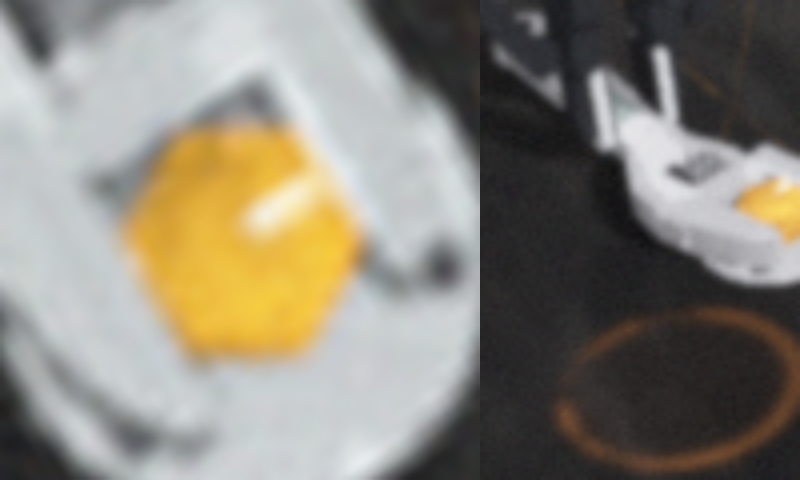

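The tool has turned 60°, while the cap's flats (nearly horizontal, rows 126 and 354) show about 58.5–59° because of play. I'll add about 2°.

Call:
move_arm:
  targets:
    - {"dx": 0.075, "dy": -0.017, "dz": 0, "rx": 0, "ry": 0, "rz": -0.037}
    - {"dx": 0.075, "dy": -0.018, "dz": 0, "rx": 0, "ry": 0, "rz": -0.037}
    - {"dx": 0, "dy": 0, "dz": 0, "rx": 0, "ry": 0, "rz": 0}
    - {"dx": 0, "dy": 0, "dz": 0, "rx": 0, "ry": 0, "rz": 0}
    - {"dx": 0, "dy": 0, "dz": 0, "rx": 0, "ry": 0, "rz": 0}
    - {"dx": 0, "dy": 0, "dz": 0, "rx": 0, "ry": 0, "rz": 0}
    - {"dx": 0, "dy": 0, "dz": 0, "rx": 0, "ry": 0, "rz": 0}
    - {"dx": 0, "dy": 0, "dz": 0, "rx": 0, "ry": 0, "rz": 0}
    - {"dx": 0, "dy": 0, "dz": 0, "rx": 0, "ry": 0, "rz": 0}
    - {"dx": 0, "dy": 0, "dz": 0, "rx": 0, "ry": 0, "rz": 0}

```text
t: 38.1
tcp_pos: [0.5425, 0.2102, 0.007]
tool_rot: [0.825, 0.565, -0.002, -0.001]
force: [-4.7, 2.9, 8.3]
finger_gap: 0.239
gripper_force: 49.8
```

```bash
python3 look3.py pics/r9.png
python3 - <<'E'
# wrist-camera-free check: hexagon edges by minAreaRect / approx on finer angles, start vs now
from rect import *
A=np.load('wf.npz')['A'];o=np.array([.5207,.1155])
def ang(im):
    r=rectify(im,o,A,.018,np.arange(-.02,.02,.0002),np.arange(-.02,.02,.0002))[::-1]
    h=cv2.cvtColor(r,cv2.COLOR_BGR2HSV);mk=(((h[:,:,1]>110)&(h[:,:,0]>10)&(h[:,:,0]<35))*255).astype(np.uint8);mk=cv2.morphologyEx(mk,cv2.MORPH_CLOSE,np.ones((31,31)))
    c=max(cv2.findContours(mk,0,1)[0],key=cv2.contourArea);M=cv2.moments(c);c=c[:,0].astype(float);d=c-[M['m10']/M['m00'],M['m01']/M['m00']]
    t=np.arctan2(-d[:,1],d[:,0]);rr=np.hypot(*d.T);g=np.linspace(-np.pi,np.pi,720,endpoint=False);k=np.argsort(t);f=np.interp(g,t[k],rr[k],period=2*np.pi)
    z=(f*np.exp(-6j*g)).sum();z2=abs(z)/720;return np.degrees(-np.angle(z)/6),z2
print('t3',ang(cv2.imread('pics/t3.png')),'now',ang(cams.snapshot('top')[:,:,::-1].copy()))
E
```

```text
38.1 [0.5425 0.2102 0.007 ] [-4.7  2.9  8.3] -21.17420765537426
flat normal vs start wrench yaw (mod 60) 28 59
stripe n 1965 angle 42.41047714893265
t3 (np.float64(-0.2738969190961206), np.float64(1.8479831109189628)) now (np.float64(0.6561748991812626), np.float64(1.9722082790611455))
```

Call:
move_arm:
  targets:
    - {"dx": 0, "dy": 0, "dz": 0, "rx": 0, "ry": 0, "rz": 0}
    - {"dx": 0, "dy": 0, "dz": 0, "rx": 0, "ry": 0, "rz": 0}
    - {"dx": 0, "dy": 0, "dz": 0, "rx": 0, "ry": 0, "rz": 0}
    - {"dx": 0, "dy": 0, "dz": 0, "rx": 0, "ry": 0, "rz": 0}
    - {"dx": 0, "dy": 0, "dz": 0, "rx": 0, "ry": 0, "rz": 0}
    - {"dx": 0, "dy": 0, "dz": 0.6, "rx": 0, "ry": 0, "rz": 0}
    - {"dx": 0, "dy": 0, "dz": 1, "rx": 0, "ry": 0, "rz": 0}
    - {"dx": 0, "dy": 0, "dz": 1, "rx": 0, "ry": 0, "rz": 0}
    - {"dx": 0, "dy": 0, "dz": 1, "rx": 0, "ry": 0, "rz": 0}
    - {"dx": 0, "dy": 0, "dz": 1, "rx": 0, "ry": 0, "rz": 0}
  claw: 45

```text
t: 39.5
tcp_pos: [0.545, 0.2096, 0.1237]
tool_rot: [0.826, 0.564, 0.001, 0.0]
force: [0.0, 0.1, 0.5]
finger_gap: 0.449
gripper_force: 0.0
```

Call:
move_arm:
  targets:
    - {"dx": -0.15, "dy": -0.7, "dz": 0.5, "rx": 0, "ry": 0, "rz": 0}
    - {"dx": -0.15, "dy": -0.7, "dz": 0.5, "rx": 0, "ry": 0, "rz": 0}
    - {"dx": -0.15, "dy": -0.7, "dz": 0.5, "rx": 0, "ry": 0, "rz": 0}
    - {"dx": -0.15, "dy": -0.7, "dz": 0.5, "rx": 0, "ry": 0, "rz": 0}
    - {"dx": -0.15, "dy": -0.7, "dz": 0.5, "rx": 0, "ry": 0, "rz": 0}
    - {"dx": -0.15, "dy": -0.7, "dz": 0.5, "rx": 0, "ry": 0, "rz": 0}
    - {"dx": -0.15, "dy": -0.7, "dz": 0.4, "rx": 0, "ry": 0, "rz": 0}
    - {"dx": -0.15, "dy": -0.7, "dz": 0.4, "rx": 0, "ry": 0, "rz": 0}
    - {"dx": -0.15, "dy": -0.6, "dz": 0, "rx": 0, "ry": 0, "rz": 0}
    - {"dx": 0, "dy": 0, "dz": 0, "rx": 0, "ry": 0, "rz": 0}

```text
t: 40.75
tcp_pos: [0.5107, 0.0535, 0.2165]
tool_rot: [0.826, 0.564, -0.0, -0.0]
force: [-0.8, -0.6, 0.9]
finger_gap: 0.448
gripper_force: 0.0
```

```bash
cat > chk.py <<'E'
from h import *
import sys
def hexa(im,m,C=np.array([.522,.1146])):
    # rectify at cap top plane, world axes
    g=np.arange(-.02,.02,.0002);X,Y=np.meshgrid(g,g[::-1])
    uv=np.array([proj('wrist',np.r_[C+[a,b],.0175],m) for a,b in zip(X.ravel(),Y.ravel())]).reshape(200,200,2).astype(np.float32)
    r=cv2.remap(im,uv[:,:,0],uv[:,:,1],cv2.INTER_CUBIC);h=cv2.cvtColor(r,cv2.COLOR_BGR2HSV)
    mk=(((h[:,:,1]>110)&(h[:,:,0]>10)&(h[:,:,0]<35))*255).astype(np.uint8)
    wh=cv2.erode(cv2.morphologyEx(mk,cv2.MORPH_CLOSE,np.ones((41,41))),np.ones((15,15)));wh=((wh>0)&(h[:,:,1]<110)).astype(np.uint8)
    mk=cv2.morphologyEx(mk,cv2.MORPH_CLOSE,np.ones((41,41)))
    c=max(cv2.findContours(mk,0,1)[0],key=cv2.contourArea);M=cv2.moments(c);cc=np.array([M['m10'],M['m01']])/M['m00'];d=c[:,0]-cc
    t=np.arctan2(-d[:,1],d[:,0]);rr=np.hypot(*d.T);q=np.linspace(-np.pi,np.pi,720,endpoint=False);k=np.argsort(t);f=np.interp(q,t[k],rr[k],period=2*np.pi)
    z=(f*np.exp(-6j*q)).sum()
    P=cv2.convexHull(c)[:,0]*[1.,-1];w=np.array([np.ptp(P@[np.cos(a),np.sin(a)]) for a in np.radians(np.arange(0,180,.5))]);av=(w[:120]+w[120:240]+w[240:])/3
    p=np.argwhere(wh)[:,::-1];l=cv2.fitLine(p.astype(np.float32),cv2.DIST_L2,0,.01,.01).ravel();s=p.mean(0)-cc
    print('corner ang mod60',round(np.degrees(-np.angle(z)/6)%60,2),'hull flat',av.argmin()/2,'stripe line',round(np.degrees(np.arctan2(-l[1],l[0]))%180,1),len(p),'stripe pos ang',round(np.degrees(np.arctan2(-s[1],s[0])),1))
    return r
a=hexa(cv2.imread('pics/w2.png'),dict(np.load('w2.npz')))
s=sensors.sense();print(s['t'],s['tcp_pos'].round(4),s['force'].round(1));m=cams.camera_model('wrist');im=cams.snapshot('wrist')[:,:,::-1].copy()
b=hexa(im,m);c=proj('wrist',np.array([.522,.16,.01]),m).astype(int);print(c)
y0=max(0,c[1]-100);x0=max(0,c[0]-100)
cv2.imwrite('pics/fin.png',np.hstack([cv2.resize(np.vstack([a,b]),(300,600)),cv2.resize(im[y0:y0+240,x0:x0+200],(500,600))]))
E
python3 chk.py
```

```text
corner ang mod60 26.1 hull flat 56.0 stripe line 69.5 1215 stripe pos ang 52.0
40.75 [0.5107 0.0535 0.2165] [-0.8 -0.6  0.9]
corner ang mod60 26.11 hull flat 56.0 stripe line 109.8 925 stripe pos ang 27.8
[294  99]
```

View pics/fin.png

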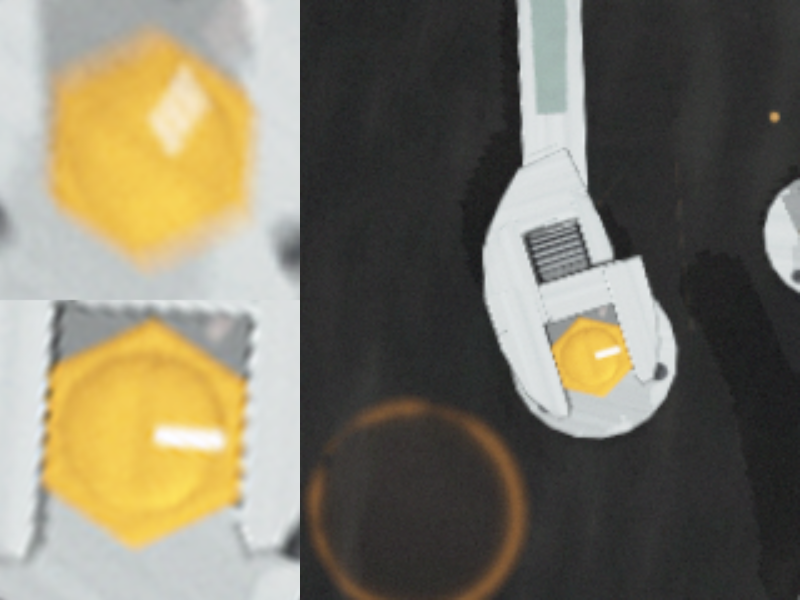

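The final view shows the stripe swung from up-right to right, and the hexagon angle matches the start to 0.1° (mod 60), so the cap has turned one flat. The jaws are flush on the flats and the wrench is resting on the flange.

```bash
python3 -c "
from station import order
print(order.sign_off())"
```

```text
the job is handed in; nothing more can be done
None
```

The cap is tightened one flat (60°, within about 0.5° by camera) with the wrench's jaws closed on its flats. The wrench is left sitting on the cap with the arm clear, the glassware and glue stick were kept clear of but not re-checked by camera at the end, and I handed the job in at about 41 s.

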